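# Push the vial carrier round the L-shaped guide slot to the reader

### The job

Bring the vial on the deck up to the reader by pushing its black carrier with the fingers: along the slot to the corner, then round the corner and along the short leg until it is home at the slot's end in front of the reader's window. Slide it only: do not lift it out of the slot or tip it, and leave the bottle, tip box and tube rack where they stand. Finish with the hand clear.

Things in the scene. Friction and masses are not known exactly. Their poses are not given: they have to be found in the camera images.
- deck: Fixed aluminium plate 220 (its x) by 260 mm (its y), flat top 30 mm above the table; origin at the centre of its underside. An L-shaped slot 14 mm wide and 14 deep is cut in its top: the long leg runs along deck x (at y = -35 mm, x = -60 to +55) to the corner, then the short leg along deck +y (at x = +55, y = -35 to +45). Only the reader and the carrier stand on it.
- slot_corner (a point): Point on the deck's top where the centrelines of the slot's two legs meet; axes as the deck's. Pushed in deck +x against the slot wall at the end of the long leg, the carrier stops with its centre 2 mm past this point; only within about 2 mm of it in deck x can it enter the short leg.
- slot_end (a point): Point on the deck's top on the short leg's centreline, 80 mm from slot_corner in deck +y; axes as the deck's. Pushed fully home the carrier stops with its centre 2 mm past it.
- reader_window (a point): Centre of the dark window of the white vial reader fixed on the deck past the short leg's end, facing the slot; axes as the deck's. The reader is 80 mm wide (deck x), 40 deep (deck y), 56 high above the deck's top; its face is 42 mm beyond slot_end.
- carrier: Loose, about 0.22 kg: black disc 42 mm across, 24 high, flat on the deck, a vial fixed in it (15 mm across, top 61 mm over the deck), a pin below (10 mm across, 12 long) in the slot with 2 mm play each side. Origin: centre of the disc's underside, z up. Starts in the long leg 70 to 110 mm before the corner; friction 1 to 2 N, no spring. Pushed low on the disc it slides, high up it may tip.
- reagent_bottle: Loose jar with a green cap, 56 mm in diameter, 95 mm high, standing on the work surface beside the deck's -y edge; origin at the centre of its underside.
- tip_box: Loose blue box with a clear cover, 75 by 115 mm, 59 mm high, on the work surface beyond the deck's +x edge; origin at the centre of its underside.
- tube_rack: Loose blue rack of white-capped tubes, 110 by 60 mm, 59 mm high, on the work surface beyond the deck's +y edge, behind the reader; origin at the centre of its underside.

How it is judged:
By the outcome, as a careful person would: the job done as asked, in the order asked, and still so for the second after the job is handed in, with the robot touching nothing.
It also fails if it takes over 42 s, if anything falls off the work surface, if the arm or the gripper's body presses on something with over 40 N, if the wrist force passes 120 N, or if a joint passes its speed limit or range.

### The arm

A 6-joint arm with a two-finger parallel gripper is mounted at the origin on the work surface. World frame = base frame: x ahead of the robot, y to its left, z up, the work surface at z = 0. Lengths are in m, angles in rad, forces in N, time in s.
With the tool pointing down it reaches from about 0.275 to 0.725 m from the base axis. Payload 5.6 kg.
Tool frame: the origin (TCP) lies between the finger pads; the fingertips stand 19 mm ahead of it and the grasp point (between the pads) is the TCP (r.tcp_to_tips is the distance from the TCP to the fingertips, in m); z points along the fingers, y is the line along which they close (so a half turn about z gives the same grasp; the last joint's range is limited). The gripper opens to 85 mm and grips with 20 to 120 N. Pads are 22 mm wide; open, the fingers measure 114 mm over their backs; the gripper's body (76 mm by 85 mm) begins 54 mm behind the grasp point. The pads swing forward as they close: fully open they stand 13 mm farther back than shut.
Start: joints at [-0.987, 0.255, 0.108, 0, -1.424, -0.285], TCP at [0.162, -0.526, 0.25] pointing down, gripper open.
Joint ranges: [-2.95, 2.95], [-1.21, 1.97], [-1.09, 1.5], [-2.87, 1.71], [-2.94, -0.07], [-3.05, 3.05]. Speed limits (rad/s): [2.57, 2.57, 3.14, 3.14, 3.14, 3.14].

### API

Orientations are given as a 3x3 rotation matrix whose columns are the frame's x, y, z axes.
In Python, from bench import r, get_image, camera_model gives the robot as it stands.
- The arm moves only by the shell command python3 -m handwheel 'ROWS' [OPENING] [FORCE]. ROWS is JSON, a list of rows, each a list of 4 numbers: the shift along the tool's x, y, z in mm, then the turn about the tool's z in degrees. A call has 1 to 12 rows; each row is the pose to reach, as a shift and turn from the pose commanded when the call began, along the tool's axes at that moment; what a row does not reach only later rows make up. A row lasts 1/10 s, in which the tool goes at most 50 mm and 8.59 degrees, less where a joint would pass 70% of its speed; a pose out of reach is approached as far as the arm can. A call with a gripper value outside its range is refused whole. OPENING is the opening, from 0 (shut) to 1 (fully open), set as the call begins (- or left out, the last holds). The fingers move at their own pace and stop on an object; FORCE is the grip in N (left out, the last holds). Time passes only in rows, so rows that repeat a pose let the fingers close. It gives the time, the measured TCP pose, the force, the opening and the grip force at its end, in the units of the state.
- r.get_obs(): the state, without advancing time (a new reading comes with each control period).
- get_image(name): name is "scene" or "top" or "wrist"; returns the picture (420x560x3 uint8, red, green, blue); there is no depth.
- camera_model(name): a dict with "fx", "fy", "cx", "cy" (pixels), "dist" ([k1, k2, p1, p2, k3] as OpenCV has them; the pictures are not rectified), "rvec" (rotation vector, rad) and "tvec" (3), from world to camera coordinates, as OpenCV has them. Camera axes: x right, y down, z forward; pixel columns grow to the right and rows downward; lengths in m; the calibration is good to about 2 mm. A picture is of the moment at which its call begins: read the wrist's pose just before it. camera_model takes no time and is no camera call; for the wrist camera it gives the pose at the moment of the call.
- r.close_job(): hands the job in; it is judged then, once.
The state is a dict: "t": time; "qpos": joint angles; "joint_vel": joint speeds; "joint_torque": joint torques, N m; "tcp_pos": TCP position; "eef_rot": TCP orientation; "wrist_force": force on the tool from outside, world axes, zero at the start; "torque": the same for the moment, N m; "opening": opening from 0.0 (shut) to 1.0 (fully open); "finger_force": force on a finger pad.
Only numpy, scipy, OpenCV 4.12 (cv2) and the standard library are available. Lean on these libraries where they do the work, as an engineer would, in place of code of your own. Each camera call takes 0.05 s, during which the arm holds its last target. There are 200 camera calls.

## Working session

There is one attempt and no reset: what is moved stays moved. The work goes in short steps, Python scripts to look and compute and a shell command to move; the robot and the scene stay as the last step left them, time stands still between calls to the robot, and variables do not carry over. Pictures are saved under pics/ and viewed, at most 10 in all, crops included, and the job is handed in when it is done.

```bash
mkdir -p pics; python3 - <<'E'
from bench import r,get_image,camera_model
import cv2,numpy as np
o=r.get_obs();print(o['t'],o['tcp_pos'],np.round(o['eef_rot'],3).tolist(),o['opening'])
for n in("top","scene"):
    m=camera_model(n);print(n,m)
    cv2.imwrite(f"pics/{n}0.png",cv2.resize(get_image(n)[:,:,::-1],(800,600),interpolation=cv2.INTER_CUBIC))
E
```

```text
0.0 [ 0.16181384 -0.52515748  0.24939525] [[-0.956, -0.294, -0.001], [-0.294, 0.956, 0.002], [0.0, 0.002, -1.0]] 1.0022667989087855
top {'fx': 517.4829025069864, 'fy': 517.4829025069864, 'cx': 279.2652429287726, 'cy': 214.76476954942123, 'dist': array([0.06463256, 0.        , 0.        , 0.        , 0.        ]), 'rvec': array([ 2.22919185, -1.97888632,  0.20148612]), 'tvec': array([-0.0243699 ,  0.62588244,  0.90246565])}
scene {'fx': 501.9510380800743, 'fy': 501.9510380800743, 'cx': 288.8635165989419, 'cy': 206.51562078929763, 'dist': array([-0.00813754,  0.        ,  0.        ,  0.        ,  0.        ]), 'rvec': array([ 1.6942776 ,  2.00805505, -0.69661957]), 'tvec': array([ 0.0627835 , -0.43774739,  1.40384742])}
```

View pics/top0.png

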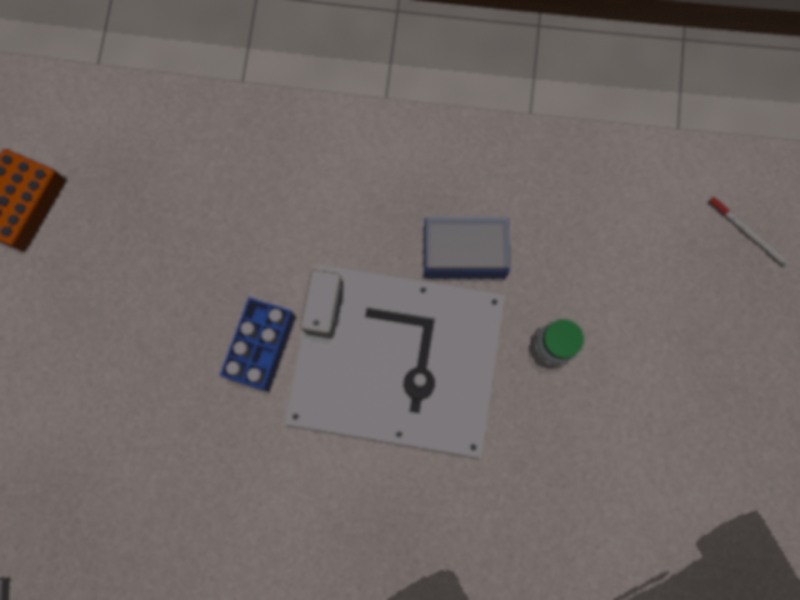

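View pics/scene0.png

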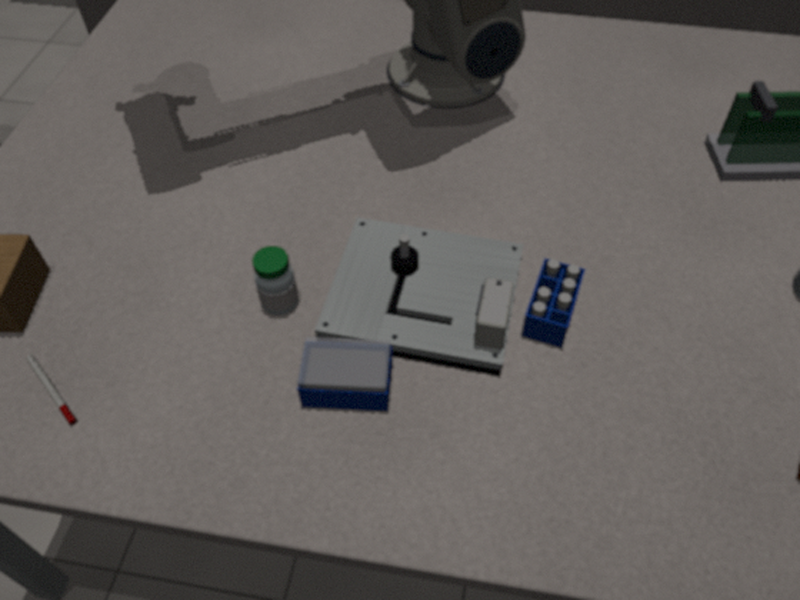

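The top view shows deck corners at (318,266), (504,293), (480,456) and (288,425), the slot corner at (432,320), and the carrier around (419,385), all in 800-px coordinates. The bottle is on the right, the tip box above the deck and the rack to the left. The scene view agrees with this layout.

```bash
cat > h.py <<'E'
from bench import r,get_image,camera_model
import cv2,numpy as np
from scipy.optimize import least_squares
def back(m,uv,z):
    K=np.array([[m['fx'],0,m['cx']],[0,m['fy'],m['cy']],[0,0,1]])
    n=cv2.undistortPoints(np.array(uv,float).reshape(-1,1,2),K,np.array(m['dist']))[:,0]
    R=cv2.Rodrigues(np.array(m['rvec']))[0];c=-R.T@m['tvec']
    d=np.c_[n,np.ones(len(n))]@R
    return (c+d*((z-c[2])/d[:,2])[:,None])[:,:2]
def fit(L,W):
    f=lambda p:((np.array([[np.cos(p[2]),-np.sin(p[2])],[np.sin(p[2]),np.cos(p[2])]])@L.T).T+p[:2]-W).ravel()
    s=least_squares(f,[W[:,0].mean(),W[:,1].mean(),0]);return s.x,s.fun.reshape(-1,2)*1000
E
python3 - <<'E'
from h import *
m=camera_model("top")
px=np.array([[318,266],[504,293],[480,456],[288,425],[432,320]])*.7
L=np.array([[.11,.13],[.11,-.13],[-.11,-.13],[-.11,.13],[.055,-.035]])
p,res=fit(L,back(m,px,.03));print(p,np.degrees(p[2]));print(res.round(1))
R=np.array([[np.cos(p[2]),-np.sin(p[2])],[np.sin(p[2]),np.cos(p[2])]])
c=back(m,np.array([[419,384]])*.7,.048)[0];print("carrier deck mm",(R.T@(c-p[:2])*1000))
print("bottle",back(m,np.array([[564,338]])*.7,.095),"corner",p[:2]+R@[.055,-.035])
o=r.get_obs();T=o['eef_rot']
start=p[:2]+R@[-.105,-.035]
print("start",start,"d tool",(T.T@np.r_[start-o['tcp_pos'][:2],0]*1000).round(1))
print("turn to put tool x on -deck x:",np.degrees(np.arctan2(*(T[:2,:2].T@(-R[:,0]))[::-1])))
E
```

```text
[ 0.56251316  0.04404368 -0.03943028] -2.2591885671145087
[[ 2.6  1.8]
 [-0.  -1.7]
 [-0.3 -4.7]
 [ 0.3  2. ]
 [-2.5  2.5]]
carrier deck mm [-32.28151063 -32.99317497]
bottle [[ 0.60291384 -0.16034265]] corner [0.61609071 0.00690279]
start [0.45621507 0.01321   ] d tool [-439.8  427.9    0.7]
turn to put tool x on -deck x: 19.37823658588412
```

```bash
python3 -m handwheel '[[-35,34,0,3],[-75,73,0,8],[-110,107,0,14],[-145,141,0,19.4],[-180,175,0,19.4],[-215,209,0,19.4],[-250,243,0,19.4],[-285,277,0,19.4],[-320,311,0,19.4],[-355,345,0,19.4],[-390,379,0,19.4],[-415,404,0,19.4]]' 0 20
python3 -m handwheel '[[-15,14,50,0],[-25,24,90,0],[-25,24,90,0],[-25,24,90,0]]'
python3 - <<'E'
from h import *
o=r.get_obs();print(o['t'],o['tcp_pos'],np.round(o['eef_rot'],3).tolist(),o['wrist_force'])
m=camera_model("wrist");np.savez('w1.npz',**m)
cv2.imwrite("pics/w1.png",cv2.resize(get_image("wrist")[:,:,::-1],(800,600),interpolation=cv2.INTER_CUBIC))
E
```

```text
t: 1.3
tcp_pos: [0.4402, -0.0147, 0.2499]
eef_rot: [[-0.999, 0.038, -0.0], [0.038, 0.999, 0.0], [0.0, 0.0, -1.0]]
wrist_force: [1.1, -0.8, -0.8]
opening: -0.0
finger_force: 0.0
t: 1.7
tcp_pos: [0.4653, 0.0053, 0.1603]
eef_rot: [[-0.999, 0.039, -0.002], [0.039, 0.999, -0.001], [0.002, -0.002, -1.0]]
wrist_force: [0.5, -0.5, 1.3]
opening: -0.001
finger_force: 0.0
1.7 [0.46529417 0.00525406 0.16032079] [[-0.999, 0.039, -0.002], [0.039, 0.999, -0.001], [0.002, -0.002, -1.0]] [ 0.48070622 -0.50837699  1.33800328]
```

View pics/w1.png

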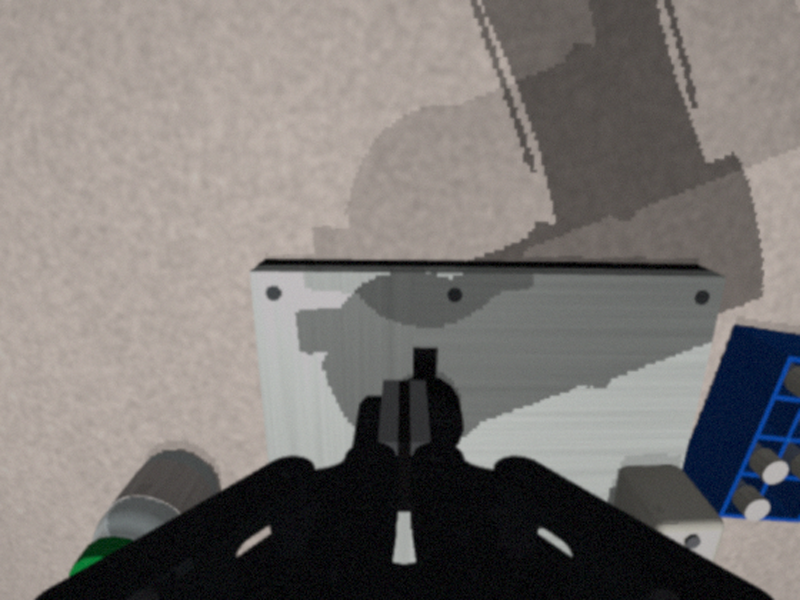

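The wrist view shows the deck's -x corners at (253,271) and (722,276). The slot's near end is at (426,348), and the carrier sits behind the fingers at about (432,430).

```bash
python3 - <<'E'
from h import *
m=dict(np.load('w1.npz'))
W=back(m,np.array([[253,271],[722,276],[426,348]])*.7,.03);print(W.round(4).tolist())
print(np.linalg.norm(W[0]-W[1]))
L=np.array([[-.11,-.13],[-.11,.13]])
p,res=fit(L,W[:2]);a=p[2];print(p,np.degrees(a),res.round(1))
R=np.array([[np.cos(a),-np.sin(a)],[np.sin(a),np.cos(a)]])
print("slot end deck",R.T@(W[2]-p[:2]))
E
```

```text
[[0.4456, -0.075], [0.4579, 0.1813], [0.4939, 0.0165]]
0.256655877018133
[ 0.56162135  0.04790374 -0.04761255] -2.727998181328434 [[-0.1 -1.7]
 [ 0.1  1.7]]
slot end deck [-0.06619181 -0.03458696]
```

```bash
python3 -m handwheel '[[0,11,35,0],[0,11,70,0],[0,11,95,0],[0,11,105,0],[0,11,105,0]]'
python3 -m handwheel '[[-10,0,0,0],[-20,0,0,0],[-28,0,0,0],[-36,0,0,0],[-44,0,0,0],[-52,0,0,0],[-60,0,0,0],[-60,0,0,0]]'
python3 - <<'E'
from h import *
cv2.imwrite("pics/t2.png",cv2.resize(get_image("top")[140:350,180:460,::-1],(800,600),interpolation=cv2.INTER_CUBIC))
E
```

```text
t: 2.25
tcp_pos: [0.4664, 0.0163, 0.0561]
eef_rot: [[-0.999, 0.04, 0.001], [0.04, 0.999, -0.0], [-0.001, -0.0, -1.0]]
wrist_force: [0.3, -0.0, 0.4]
opening: 0.001
finger_force: 0.0
t: 3.05
tcp_pos: [0.5275, 0.0143, 0.0552]
eef_rot: [[-0.999, 0.04, 0.002], [0.04, 0.999, 0.0], [-0.002, 0.0, -1.0]]
wrist_force: [-1.2, 0.1, -0.4]
opening: 0.001
finger_force: 0.0
```

View pics/t2.png

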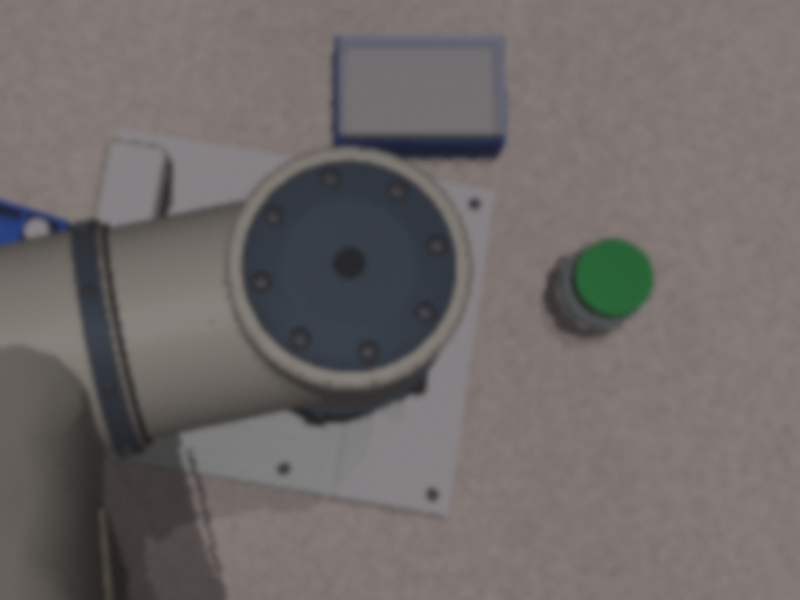

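The arm hides the carrier in the top view, but the -1.2 N reading fits contact. I'll push on and feel for the end wall.

```bash
python3 -m handwheel '[[-8,0,0,0],[-16,0,0,0],[-24,0,0,0],[-32,0,0,0],[-40,0,0,0],[-46,0,0,0],[-50,0,0,0],[-52,0,0,0],[-52,0,0,0]]'
python3 -m handwheel '[[-1,0,0,0],[-2,0,0,0],[-2,0,0,0]]'
python3 -m handwheel '[[-1,0,0,0],[-2,0,0,0],[-2,0,0,0]]'
python3 - <<'E'
from h import *
cv2.imwrite("pics/s3.png",cv2.resize(get_image("scene")[130:280,200:400,::-1],(800,600),interpolation=cv2.INTER_CUBIC))
E
```

```text
t: 4.0
tcp_pos: [0.5784, 0.0122, 0.0553]
eef_rot: [[-0.999, 0.04, 0.001], [0.04, 0.999, 0.0], [-0.001, 0.0, -1.0]]
wrist_force: [-0.6, -0.6, -0.5]
opening: 0.0
finger_force: 0.1
t: 4.3
tcp_pos: [0.5798, 0.0121, 0.0553]
eef_rot: [[-0.999, 0.04, -0.0], [0.04, 0.999, 0.0], [0.0, 0.0, -1.0]]
wrist_force: [-1.5, -0.3, 0.1]
opening: 0.003
finger_force: 0.9
t: 4.6
tcp_pos: [0.582, 0.012, 0.0553]
eef_rot: [[-0.999, 0.04, 0.0], [0.04, 0.999, -0.0], [-0.0, 0.0, -1.0]]
wrist_force: [-2.5, -0.4, -0.3]
opening: -0.0
finger_force: 0.9
```

View pics/s3.png

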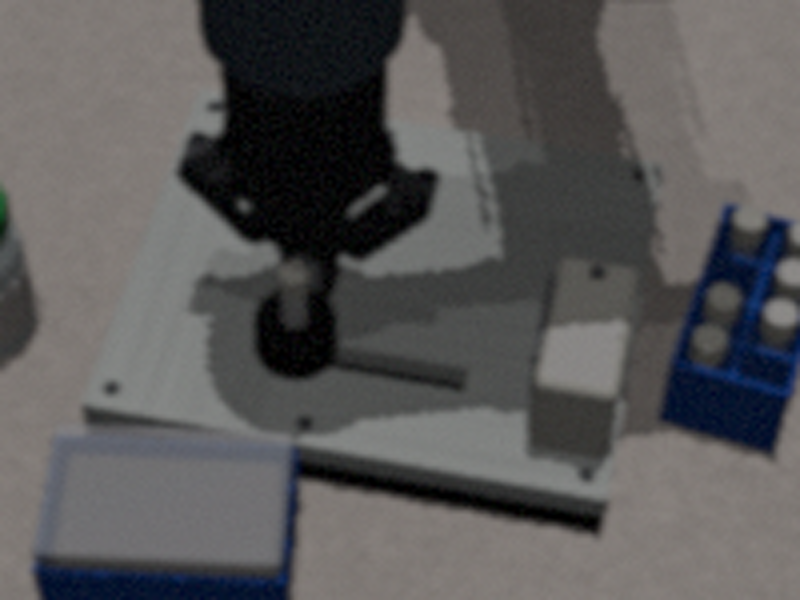

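The carrier is upright at the corner, at about (295,335), with the short leg running off to the right. I'll keep pushing in small steps until the wall stops it.

```bash
python3 -m handwheel '[[-1,0,0,0],[-2,0,0,0],[-2,0,0,0]]'
python3 -m handwheel '[[-1,0,0,0],[-2,0,0,0],[-2,0,0,0]]'
```

```text
t: 4.95
tcp_pos: [0.584, 0.0119, 0.0553]
eef_rot: [[-0.999, 0.04, 0.0], [0.04, 0.999, -0.0], [-0.0, -0.0, -1.0]]
wrist_force: [-2.1, 0.1, 0.7]
opening: -0.0
finger_force: 1.1
t: 5.25
tcp_pos: [0.5852, 0.0118, 0.0553]
eef_rot: [[-0.999, 0.04, -0.002], [0.04, 0.999, -0.0], [0.002, -0.0, -1.0]]
wrist_force: [-4.4, 0.8, 4.2]
opening: 0.002
finger_force: 2.7
```

```bash
python3 -m handwheel '[[-1,0,0,0],[-1,0,0,0]]'
```

```text
t: 5.45
tcp_pos: [0.5853, 0.0118, 0.0552]
eef_rot: [[-0.999, 0.04, -0.003], [0.04, 0.999, -0.0], [0.003, -0.0, -1.0]]
wrist_force: [-8.9, 0.4, 5.5]
opening: -0.002
finger_force: 4.2
```

```bash
python3 -c "
from h import *
print(r.get_obs()['qpos'])"
python3 -m handwheel '[[15,0,0,0],[15,0,-40,0],[15,0,-80,0],[10,-30,-80,-8],[-5,-58,-80,-16],[-30,-58,-80,-24],[-30,-58,-80,-32],[-30,-58,-80,-40],[-30,-58,-80,-48],[-30,-58,-80,-56],[-30,-58,-80,-64],[-30,-58,-80,-72]]'
```

```text
[ 2.86557191e-01  4.55752788e-01 -1.17255355e-01 -1.04346902e-03
 -1.00107482e+00 -1.89677091e+00]
t: 6.65
tcp_pos: [0.6155, -0.0474, 0.1355]
eef_rot: [[-0.341, -0.94, 0.002], [-0.94, 0.341, -0.0], [-0.001, -0.002, -1.0]]
wrist_force: [-0.7, -0.1, 0.4]
opening: 0.0
finger_force: 0.0
```

```bash
python3 -m handwheel '[[0,0,0,-8],[0,0,0,-16],[0,0,0,-18.3],[0,0,0,-18.3]]'
python3 - <<'E'
from h import *
print(r.get_obs()['qpos'])
np.savez('w2.npz',**camera_model("wrist"))
cv2.imwrite("pics/w4.png",cv2.resize(get_image("wrist")[:,:,::-1],(800,600),interpolation=cv2.INTER_CUBIC))
E
```

```text
t: 7.05
tcp_pos: [0.6154, -0.0474, 0.1355]
eef_rot: [[-0.034, -0.999, 0.002], [-0.999, 0.034, -0.0], [0.0, -0.002, -1.0]]
wrist_force: [0.5, -0.1, -0.1]
opening: 0.003
finger_force: 0.0
[ 1.76204337e-01  4.39839897e-01  8.08171629e-02  3.73897291e-04
 -1.21014576e+00 -2.10659741e-01]
```

View pics/w4.png

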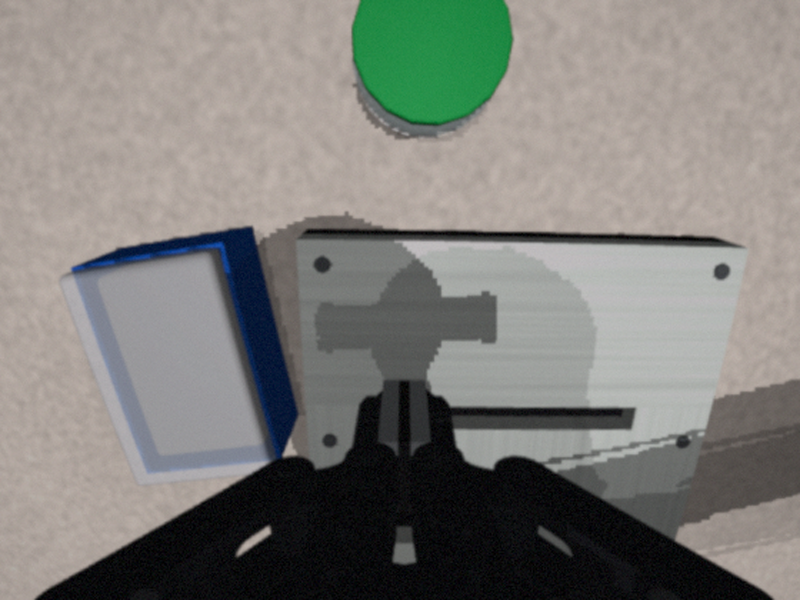

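The view shows the tool turned so that it pushes along the short leg. The long leg's centreline is near row 418, the bottle is well behind and the tip box is clear to the left. Next I'll lower the hand and push along +y.

```bash
python3 -m handwheel '[[0,0,35,0],[0,0,65,0],[0,0,78,0],[0,0,80,0],[0,0,80,0]]'
python3 -m handwheel '[[-8,0,0,0],[-16,0,0,0],[-21,0,0,0],[-26,0,0,0],[-31,0,0,0],[-36,0,0,0],[-36,0,0,0]]'
python3 - <<'E'
from h import *
cv2.imwrite("pics/s5.png",cv2.resize(get_image("scene")[130:280,200:400,::-1],(800,600),interpolation=cv2.INTER_CUBIC))
E
```

```text
t: 7.6
tcp_pos: [0.6154, -0.0475, 0.0562]
eef_rot: [[-0.035, -0.999, 0.001], [-0.999, 0.035, -0.0], [0.0, -0.001, -1.0]]
wrist_force: [0.0, 0.6, 0.0]
opening: 0.001
finger_force: 0.0
t: 8.3
tcp_pos: [0.6161, -0.0111, 0.0557]
eef_rot: [[-0.034, -0.999, 0.001], [-0.999, 0.034, -0.0], [0.0, -0.001, -1.0]]
wrist_force: [0.1, -1.8, 2.3]
opening: 0.002
finger_force: 1.2
```

View pics/s5.png

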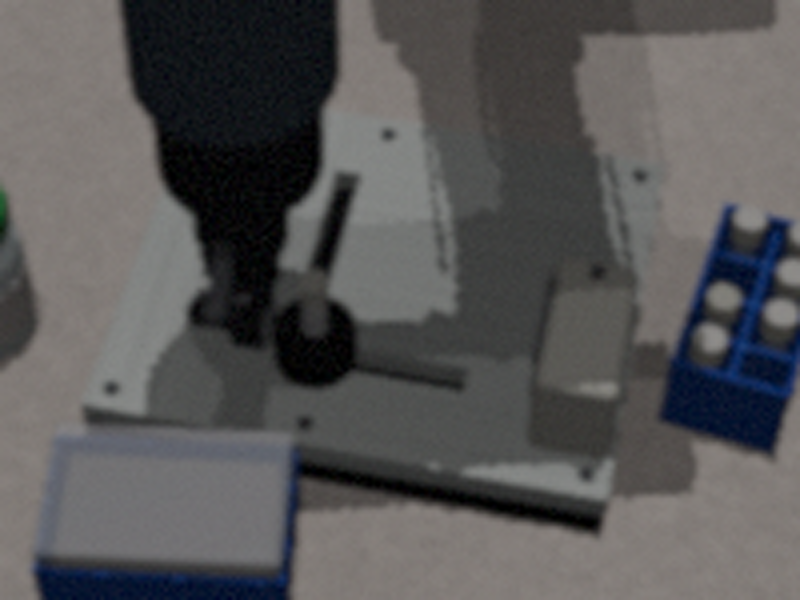

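The carrier is entering the short leg, upright at about (315,340), and the push force is low. I'll carry on and slow down near the end.

```bash
python3 -m handwheel '[[-6,0,0,0],[-13,0,0,0],[-20,0,0,0],[-27,0,0,0],[-34,0,0,0],[-41,0,0,0],[-48,0,0,0],[-54,0,0,0],[-59,0,0,0],[-62,0,0,0],[-62,0,0,0]]'
python3 -m handwheel '[[-1,0,0,0],[-2,0,0,0],[-3,0,0,0],[-3,0,0,0]]'
python3 -m handwheel '[[-1,0,0,0],[-2,0,0,0],[-2,0,0,0]]'
```

```text
t: 9.45
tcp_pos: [0.6179, 0.0515, 0.055]
eef_rot: [[-0.034, -0.999, 0.0], [-0.999, 0.034, 0.001], [-0.001, -0.0, -1.0]]
wrist_force: [-0.2, -1.2, 0.3]
opening: 0.001
finger_force: 0.6
t: 9.85
tcp_pos: [0.6178, 0.0538, 0.055]
eef_rot: [[-0.035, -0.999, -0.001], [-0.999, 0.035, 0.0], [-0.0, 0.001, -1.0]]
wrist_force: [0.6, -1.5, 0.5]
opening: 0.001
finger_force: 1.0
t: 10.15
tcp_pos: [0.618, 0.0559, 0.055]
eef_rot: [[-0.035, -0.999, -0.0], [-0.999, 0.035, 0.0], [-0.0, 0.0, -1.0]]
wrist_force: [0.6, -1.6, -0.2]
opening: 0.001
finger_force: 0.5
```

```bash
python3 -m handwheel '[[-1,0,0,0],[-2,0,0,0],[-2,0,0,0]]'
python3 -m handwheel '[[-1,0,0,0],[-2,0,0,0],[-2,0,0,0]]'
```

```text
t: 10.45
tcp_pos: [0.6181, 0.0579, 0.0551]
eef_rot: [[-0.034, -0.999, -0.0], [-0.999, 0.034, 0.0], [-0.0, 0.0, -1.0]]
wrist_force: [-0.4, -0.8, -0.2]
opening: -0.004
finger_force: 0.4
t: 10.75
tcp_pos: [0.6183, 0.0598, 0.0553]
eef_rot: [[-0.035, -0.999, 0.0], [-0.999, 0.035, 0.0], [-0.0, -0.0, -1.0]]
wrist_force: [0.8, -0.6, -0.9]
opening: 0.003
finger_force: 0.5
```

```bash
python3 -m handwheel '[[-1,0,0,0],[-2,0,0,0],[-2,0,0,0]]'
python3 -m handwheel '[[-1,0,0,0],[-1,0,0,0]]'
```

```text
t: 11.05
tcp_pos: [0.6183, 0.0604, 0.0556]
eef_rot: [[-0.035, -0.999, -0.0], [-0.999, 0.035, -0.002], [0.002, 0.0, -1.0]]
wrist_force: [-0.6, -6.5, 2.2]
opening: -0.001
finger_force: 2.8
t: 11.25
tcp_pos: [0.6183, 0.0606, 0.0557]
eef_rot: [[-0.035, -0.999, -0.001], [-0.999, 0.035, -0.003], [0.003, 0.001, -1.0]]
wrist_force: [0.6, -8.5, 1.4]
opening: 0.003
finger_force: 4.1
```

It has stalled at the end wall, within 2 mm of where I expected. Now I'll back off, lift clear and check.

```bash
python3 -m handwheel '[[4,0,0,0],[15,0,0,0],[40,0,0,0],[50,0,-30,0],[60,0,-80,0],[60,0,-130,0],[70,100,-160,0],[70,150,-160,0],[70,200,-160,0],[70,250,-160,0],[70,250,-160,0]]'
python3 - <<'E'
from h import *
a=cv2.resize(get_image("top")[170:340,180:400,::-1],(400,309),interpolation=cv2.INTER_CUBIC)
b=cv2.resize(get_image("scene")[130:285,200:400,::-1],(400,309),interpolation=cv2.INTER_CUBIC)
cv2.imwrite("pics/f6.png",np.hstack([a,b]))
E
```

```text
t: 12.35
tcp_pos: [0.3677, 0.001, 0.2152]
eef_rot: [[-0.035, -0.999, 0.001], [-0.999, 0.035, 0.001], [-0.001, -0.001, -1.0]]
wrist_force: [0.0, 0.9, 1.8]
opening: 0.004
finger_force: 0.0
```

View pics/f6.png

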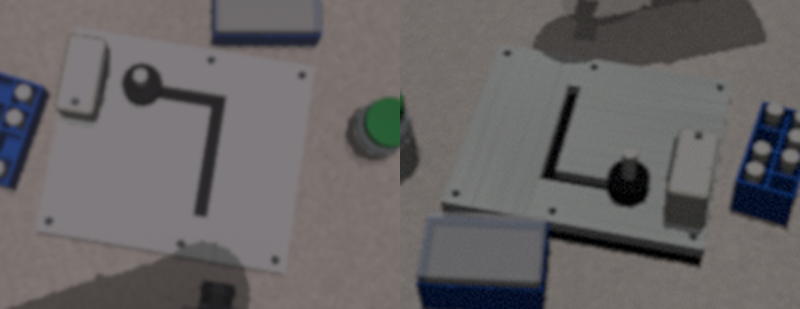

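The carrier is upright at the end of the short leg, at (142,84) in the top view, in front of the reader. The bottle, box and rack have not moved, and the hand is clear.

```bash
python3 -c "
from bench import r
print(r.close_job())"
```

```text
the job is handed in; nothing more can be done
None
```

The vial's carrier is home at the slot's end in front of the reader, still upright; the bottle, tip box and rack were left in place, the hand is clear, and the job was handed in at about 12.5 s.

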